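# Moisture reading on a tilted oak block

## Robot

A 6-joint arm with a two-finger parallel gripper is mounted at the origin on the work surface. World frame = base frame: x ahead of the robot, y to its left, z up, the work surface at z = 0. Lengths are in m, angles in rad, forces in N, time in s.
With the tool pointing down it reaches from about 0.35 to 0.875 m from the base axis. Payload 4.2 kg.
Tool frame: the origin (TCP) lies at the very end of the fingers, on their centre line; the grasp point (between the pads) lies 19 mm behind it; z points along the fingers, y is the direction in which the jaws open and shut (so a half turn about z gives the same grasp; the last joint's range is limited). The gripper opens to 87 mm and grips with 3 to 60 N. Pads are 19 mm wide; open, the fingers measure 117 mm over their backs; the gripper's body (75 mm by 190 mm) begins 51 mm behind the grasp point.
Start: joints at [-0.917, 0.385, 0.008, 0, -1.194, -0.259], TCP at [0.24, -0.577, 0.223] pointing down, gripper open.
Joint ranges: [-3.14, 3.14], [-1.21, 2.06], [-1.07, 1.41], [-3.16, 2.05], [-2.99, -0.16], [-3.1, 3.1]. Speed limits (rad/s): [2.79, 2.79, 3.14, 3.14, 3.14, 3.14].

## Interface

Orientations are given as a unit quaternion [x, y, z, w].
In Python, from rig import read_state, get_image, close_job, spot_in, mark_of gives the robot as it stands.
- The arm moves only by the shell command python3 -m jog 'ROWS' [OPENING] [FORCE]. ROWS is JSON, a list of rows, each an object with "offset": the shift along the tool's x, y, z in m, a list of three; "dr": the turn, a rotation vector about the tool's x, y, z in degrees, a list of three. In form: [{"offset": [x, y, z], "dr": [ax, ay, az]}, ...]. A call has 1 to 12 rows; each row is the pose to reach, as a shift and turn from the pose commanded when the call began, along the tool's axes at that moment; what a row does not reach only later rows make up. A row lasts 1/12 s, in which the tool goes at most 41.7 mm and 7.16 degrees, less where a joint would pass 70% of its speed; a pose out of reach is approached as far as the arm can. A call with a gripper value outside its range is refused whole. OPENING is the finger opening in m, from 0 to 0.087, set as the call begins (- or left out, the last holds). The fingers move at their own pace and stop on an object; FORCE is the grip in N (left out, the last holds). Time passes only in rows, so rows that repeat a pose let the fingers close. It gives the time, the measured TCP pose, the force and the opening at its end, in the units of the state.
- read_state(): the state, without advancing time (a new reading comes with each control period).
- get_image(name): name is "side" or "top" or "wrist"; returns a dict with "color" (420x560x3 uint8, red, green, blue), "z_map" (420x560 float32, m along the optical axis (not along the pixel's ray), 0 where there is no reading), "mtx" (3x3 intrinsics, pixels), "T" (4x4, takes a point from camera to world coordinates); the wrist camera has in their place "mount" (4x4, takes a point from camera to tool coordinates, whose origin is the TCP and whose axes are the flange's). Camera axes: x right, y up, looking along -z (the intrinsics and any distortion apply to the point x, -y, -z); pixel columns grow to the right and rows downward; lengths in m; the calibration is good to about 2 mm. A picture is of the moment at which its call begins: read the wrist's pose just before it.
- close_job(): hands the job in, once; it reports no verdict.
Trained networks look in a picture, given as the dict that the camera call returned (one of the last four; its "shot" number tells which), for a name from the list of things; names that differ only in an ending like _2 or _b are one class to them, and where a whole thing is asked for, a point or a joint stands for the part that bears it (a point fixed in the world has none). Each returns a list of dicts, best first, with "conf" (0 to 1); they miss things now and then, are a little off and sometimes report something else, mostly with a low value. They report only what shows in the picture. A call takes as long as a camera call. They do not tell look-alikes from the thing itself.
- spot_in(picture, thing): "box" ([centre column, centre row, width, height] in pixels, round what is visible of it).
- mark_of(picture, thing): "at" ([column, row] in pixels: a listed point, or the origin of a listed thing).
The state is a dict: "clock": time; "q": joint angles; "joint_velocities": joint speeds; "joint_efforts": joint torques, N m; "tcp_pos": TCP position; "tool_rot": TCP orientation; "ft_force": force on the tool from outside, world axes, zero at the start; "moment": the same for the moment, N m; "gripper_width": finger opening in m.
Only numpy, scipy, OpenCV 4.12 (cv2) and the standard library are available. Lean on these libraries where they do the work, as an engineer would, in place of code of your own. Each camera call takes 0.05 s, during which the arm holds its last target. There are 200 camera calls.

## Task

Take the yellow moisture probe out of the tool rack and check the oak block clamped in the tilted vise: hold the probe's tip on the blue spot for two seconds, square to the sloping face and pressed gently until about half of the spring plunger has gone in (the orange band is just swallowed), then do the same on the red spot. Finish there, still holding the probe pressed on the red spot: do not put it down or let go. Do not shove the other tools and loose things around.

Things in the scene. Friction and masses are not known exactly. Their poses are not given: they have to be found in the camera images.
- probe: moisture probe: straight yellow barrel 24 mm in diameter, black collar 36 mm in diameter 75 to 81 mm from the tip, 145 mm long with its plunger, about 155 g. Origin on its axis where the tip is when the plunger is out; z runs from tip to back end. It starts upright, tip down, in one of the rack's holes, its collar resting on the rack's top; the 64 mm of barrel above the collar is free to grip.
- probe_grip (a point): point on the probe's axis in the middle of the free part of the barrel, 115 mm from the tip when the plunger is fully out; a good place to grip. Its axes are those of the probe (z from tip to back end).
- probe_tip (a point): the rounded end (radius 4 mm) of the probe's steel plunger, on the probe's axis; it moves into the barrel as the plunger is pressed.
- plunger (a joint): how far the probe's sprung plunger is pressed in: 0 = fully out, 0.014 m = fully in; about 0.007 is wanted, where the orange band (7 mm wide, next to the barrel) has just gone in. The spring pushes back with 1 N at the start of the stroke, 3.8 N half-way and 6.6 N fully in (400 N/m); beyond that it is rigid.
- oak_block: oak block, 110 x 58 x 56 mm, clamped in the jaws of a grey tilting vise that is bolted down and locked; its upper face, sloping 0.17 to 0.5 rad up and away from the robot, carries the two spots. Origin 50 mm below the middle of that face; x runs uphill, y across, z square out of the face. The jaws stay 16 mm below the face.
- blue_spot (a point): centre of the blue spot, 20 mm in diameter, on the upper face of the oak block, 28 mm downhill of its middle; z axis square out of the face, x uphill.
- red_spot (a point): centre of the red spot, 20 mm in diameter, on the upper face of the oak block, 28 mm uphill of its middle (56 mm from the blue spot); z axis square out of the face, x uphill.
- rack_top (a point): centre of the top of the fixed plywood tool rack, 75 x 200 mm and 90 mm high; z up, y along the row of its three upright holes (27 to 28 mm in diameter, 65 mm apart, the middle one at this point), x across the row. Gripper fingers fit best on either side of a tool across the row.
- punch: centre punch: dark steel rod 18 mm thick, 113 mm long, pointed below, with a bright collar; stands upright in the rack, its top 50 mm above the rack
- marker: fat marker: blue barrel 20 mm thick with a white cap 22 mm thick and white collar; stands upright in the rack, its top 52 mm above the rack
- offcut: pale wooden offcut lying on the bench, 60 x 150 x 24 mm; origin at the centre of its underside
- screw_jar: closed grey jar with a red lid, 60 mm in diameter, 75 mm tall; origin at the centre of its underside
- pencil: green pencil lying on the bench, 176 mm long, 7.5 mm thick
- chuck_key: steel T-shaped chuck key lying on the bench, 86 mm long, cross bar 80 mm
- square_block: dark wooden block lying on the bench, 50 x 90 x 30 mm; origin at the centre of its underside
There are look-alikes about, which are no part of the job. Of the things shaped like the probe, the yellow one is meant.

How it is judged:
On the way:
1. a reading on the blue spot: the tip on the spot, probe square to the face, plunger about half in, held for 1.5 s (distance between probe_tip and blue_spot below 0.01 m and angle between the z axis of probe_grip and the z axis of blue_spot, either way round below 0.17 rad and value of joint plunger between 0.003 and 0.011 m and contact force between probe and oak_block between 1 and 10 N and contact force between the fingers and probe above 3 N), for 1.5 s.
At the end, for the whole second after the job is handed in: The gripper still holds the probe (grip above 3 N), its tip is within 10 mm of the red spot's centre, its axis within 0.17 rad of square to the block's face, its plunger pressed in by 3 to 11 mm, the probe bearing on the block with 1 to 10 N (distance between probe_tip and red_spot below 0.01 m and angle between the z axis of probe_grip and the z axis of red_spot, either way round below 0.17 rad and value of joint plunger between 0.003 and 0.011 m and contact force between probe and oak_block between 1 and 10 N and contact force between the fingers and probe above 3 N); the arm keeps its last pose, push and grip.
It fails at once if the probe is driven hard into the block (over 15 N) (contact force between probe and oak_block above 15 N).
It fails at once if another tool, or a loose thing on the bench, is shoved away (over 30 mm) (distance of any of punch, marker, offcut, screw_jar, pencil, chuck_key, square_block from where it was at the start of the episode above 0.03 m).
It also fails if it takes over 56 s, if anything falls off the work surface, if the arm or the gripper's body presses on something with over 40 N, if the wrist force passes 120 N, or if a joint passes its speed limit or range.

## Working session

There is one attempt and no reset: what is moved stays moved. The work goes in short steps, Python scripts to look and compute and a shell command to move; the robot and the scene stay as the last step left them, time stands still between calls to the robot, and variables do not carry over. Pictures are saved under pics/ and viewed, about 8 in all and at most 12, crops included, and the job is handed in when it is done.

```bash
mkdir -p pics; ls; cat > h.py <<'E'
import numpy as np, cv2
from rig import *
from scipy.spatial.transform import Rotation as R
np.set_printoptions(precision=4,suppress=True)
def tool():
    s=read_state(); T=np.eye(4); T[:3,:3]=R.from_quat(s['tool_rot']).as_matrix(); T[:3,3]=s['tcp_pos']; return T
def shot(n):
    T=tool(); p=get_image(n)
    if n=='wrist': p['T']=T@p['mount']
    return p
def ray(p,uv,z):  # pixel(s)+depth -> world
    uv=np.atleast_2d(np.array(uv,float)); z=np.broadcast_to(z,len(uv)); K=p['mtx']
    x=(uv[:,0]-K[0,2])/K[0,0]*z; y=(uv[:,1]-K[1,2])/K[1,1]*z
    c=np.c_[x,-y,-z,np.ones(len(uv))]
    return (c@p['T'].T)[:,:3]
def dep(p,uv,r=2):
    c,q=int(round(uv[0])),int(round(uv[1])); d=p['z_map'][max(q-r,0):q+r+1,max(c-r,0):c+r+1]; d=d[d>0]; return np.median(d) if len(d) else 0
def cloud(p):
    h,w=p['z_map'].shape; v,u=np.mgrid[:h,:w]; P=ray(p,np.c_[u.ravel(),v.ravel()],p['z_map'].ravel()).reshape(h,w,3); return P
def save(p,f): cv2.imwrite('pics/'+f,p['color'][:,:,::-1])
E
python3 - <<'E'
from h import *
print({k:v for k,v in read_state().items()})
ps={}
for n in('side','top'):
    p=shot(n); ps[n]=p; save(p,n+'0.png'); print(n,[k for k in p], p['mtx'].tolist(), p['T'].tolist())
    for t in('probe_grip','blue_spot','red_spot','rack_top','oak_block','punch','marker'):
        for m in mark_of(p,t)[:3]: print(n,t,np.round(m['at'],1),round(m['conf'],2),ray(p,m['at'],dep(p,m['at'])))
a=np.hstack([cv2.resize(ps[n]['color'],(560,420)) for n in ps])
E
```

```text
pics
{'clock': 0.0, 'q': array([-0.9174,  0.3855,  0.0066, -0.0005, -1.194 , -0.2586]), 'joint_velocities': array([ 0.0023, -0.0014,  0.    ,  0.002 , -0.0006,  0.0004]), 'joint_efforts': array([  0.0001, -39.0669,  18.7402,   4.2196,   0.011 ,  -0.0002]), 'tcp_pos': array([ 0.2401, -0.5763,  0.2215]), 'tool_rot': array([-0.196 ,  0.9806,  0.0011, -0.0003]), 'ft_force': array([-0.1925,  0.4247, -0.5934]), 'moment': array([0.0447, 0.0387, 0.0353]), 'gripper_width': 0.08676762664665721}
side ['color', 'z_map', 'mtx', 'T', 'shot'] [[512.560049264532, 0.0, 281.74532839191863], [0.0, 512.560049264532, 214.9655495339837], [0.0, 0.0, 1.0]] [[-0.6790740043251743, 0.462673830106501, -0.5699047495716751, -0.06091313437173376], [-0.7339422132971244, -0.4134611483840009, 0.5388679859831176, 0.6462659527527879], [0.013686642769184115, 0.7842083943133763, 0.6203465725690317, 0.7900928130449923], [0.0, 0.0, 0.0, 1.0]]
side probe_grip [261.2 252.4] 0.82 [[0.481  0.1852 0.1377]]
side probe_grip [228.8 228.9] 0.68 [[0.5885 0.1786 0.1245]]
side probe_grip [314.6 289.7] 0.64 [[0.3542 0.1708 0.1263]]
sid
[... 790 characters left out ...]
]]
top probe_grip [224.5 306.4] 0.75 [[0.3668 0.157  0.1426]]
top probe_grip [214.2 246.2] 0.69 [[0.4888 0.1759 0.1584]]
top probe_grip [216.9 199.7] 0.56 [[0.5843 0.1716 0.1427]]
top blue_spot [423.3 241.3] 0.79 [[ 0.4954 -0.2617  0.1042]]
top blue_spot [167.4 314. ] 0.34 [[0.3396 0.2942 0.0288]]
top blue_spot [153.  146.1] 0.25 [[0.711  0.3184 0.0736]]
top red_spot [428.4 212. ] 0.72 [[ 0.5552 -0.2646  0.1361]]
top rack_top [186.3 258.2] 0.62 [[0.465  0.2348 0.1404]]
top oak_block [421.7 216.6] 0.9 [[ 0.5462 -0.2523  0.1299]]
top punch [166.3 263.4] 0.53 [[0.4539 0.2847 0.0928]]
top marker [427.7 213.1] 0.65 [[ 0.553  -0.2632  0.1358]]
top marker [188.9 252.3] 0.57 [[0.477  0.2332 0.1153]]
```

View pics/side0.png

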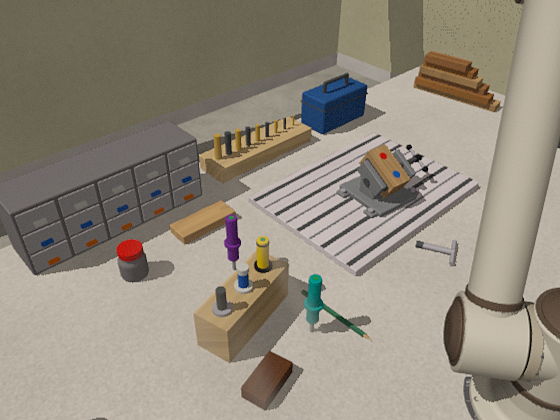

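View pics/top0.png

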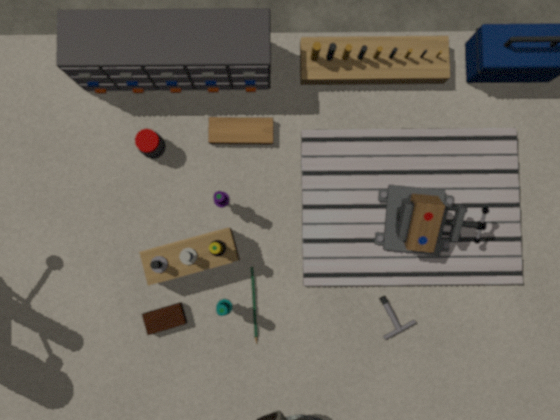

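The side and top views show the yellow probe in the rack's end hole (side 262,253; top 217,248). The purple (top 221,199) and teal (top 224,307) ones are look-alikes standing beside the rack. The vise is at right with blue (423,241) and red (428,215). Next I'll measure these.

```bash
python3 - <<'E'
from h import *
for n in('side','top'):
    p=shot(n); P=cloud(p); hsv=cv2.cvtColor(p['color'],cv2.COLOR_RGB2HSV); H,S,V=[hsv[...,i].astype(int) for i in range(3)]
    def near(c,r): return np.linalg.norm(P[...,:2]-c,axis=2)<r
    for nm,m in dict(yellow=(abs(H-28)<7)&(S>150)&near([.485,.176],.05)&(P[...,2]>.1),
      purple=near([.585,.172],.035)&(P[...,2]>.04),teal=near([.36,.157],.03)&(P[...,2]>.04),
      blue=(abs(H-112)<12)&(S>120)&near([.497,-.262],.03),red=((H<6)|(H>174))&(S>180)&near([.55,-.26],.03)).items():
        q=P[m]; v,u=np.nonzero(m)
        print(n,nm,len(q),q.mean(0) if len(q) else '',np.percentile(q,[2,98],axis=0).tolist() if len(q) else '',u.mean(),v.mean())
    m=near([.525,-.262],.035)&(P[...,2]>.09); q=P[m]
    for _ in range(5):
        c=q.mean(0); w=np.linalg.svd(q-c)[2][2]; w*=np.sign(w[2]); q=q[abs((q-c)@w)<.005]
    print(n,'plane',len(q),c,w,np.arccos(w[2]))
    m=near([.465,.235],.11)&(abs(P[...,2]-.09)<.006); q=P[m]
    print(n,'rack',cv2.minAreaRect((q[:,:2]*1000).astype(np.float32)),np.median(q[:,2]))
E
```

```text
side yellow 235 [0.4829 0.1835 0.132 ] [[0.4761214628230865, 0.17050462493467888, 0.10096135410482254], [0.4926270242405195, 0.18870979642314956, 0.16315159923193862]] 261.2808510638298 253.60425531914893
side purple 568 [0.5878 0.1733 0.0999] [[0.5776284169804269, 0.15759582149515536, 0.04290144308766556], [0.6028966397678452, 0.1848348498417793, 0.14817627953111337]] 231.63908450704224 236.94718309859155
side teal 684 [0.3567 0.1697 0.101 ] [[0.34537749221301534, 0.15350653742236303, 0.04217607202805511], [0.3723096100245242, 0.18023219859875733, 0.1479801519510568]] 313.3377192982456 298.12865497076024
side blue 34 [ 0.4998 -0.2591  0.1084] [[0.493423757680747, -0.2662413972027908, 0.10299934290254321], [0.5070705482705147, -0.2508652138223904, 0.11313290223536081]] 396.05882352941177 173.64705882352942
side red 33 [ 0.5482 -0.2642  0.1347] [[0.5421839605887592, -0.27274610480379935, 0.12980086871565083], [0.5550452371592115, -0.25387658667170454, 0.1400350946506932]] 382.90909090909093 155.5151515151515
side plane 483 [ 0.5246 -0.2612  0.1211] [-0.4749  0.0814  0.8763] 0.50274309
[... 629 characters left out ...]
[0.37608982726550244, 0.1780587897354923, 0.1465039992092803]] 223.7941176470588 306.99159663865544
top blue 45 [ 0.498  -0.2595  0.1057] [[0.49179138068032635, -0.26678768323918084, 0.10088068890957519], [0.5043854486766539, -0.25240208897262545, 0.11090397344296159]] 422.44444444444446 240.06666666666666
top red 50 [ 0.5471 -0.2649  0.1322] [[0.5410683517985517, -0.2720998640579053, 0.12795956741242756], [0.5533024762273445, -0.2576859096598646, 0.13717481556938135]] 428.1 216.06
top plane 795 [ 0.526  -0.2622  0.1194] [-0.4752  0.0714  0.877 ] 0.5012599867898796
top rack ((469.7255859375, 238.50518798828125), (75.08525085449219, 200.88534545898438), 14.826428413391113) 0.08900216170898456
```

```bash
cat >> h.py <<'E'
def Rz(z,y):  # tool axes from z dir and approx y dir
    z=np.array(z,float); z/=np.linalg.norm(z); y=np.array(y,float); y-=z*(y@z); y/=np.linalg.norm(y); return np.c_[np.cross(y,z),y,z]
def goal(p,Rm=None):
    T=tool(); Rm=T[:3,:3] if Rm is None else Rm
    print('offset',T[:3,:3].T@(np.array(p)-T[:3,3]),'dr',np.degrees(R.from_matrix(T[:3,:3].T@Rm).as_rotvec()),'tcp',T[:3,3])
a=np.radians(14.8); Rrack=Rz([0,0,-1],[np.cos(a),np.sin(a),0])
E
python3 -c "
from h import *
goal([.486,.175,.26],Rrack)"
```

```text
offset [-0.5159  0.5996 -0.0374] dr [-0.001   0.0047 97.8207] tcp [ 0.2404 -0.5769  0.2226]
```

```bash
sed -i 's/Rrack=Rz(\[0,0,-1\],\[np.cos(a),np.sin(a),0\])/Rrack=Rz([0,0,-1],[-np.cos(a),-np.sin(a),0])/' h.py
python3 -m jog '[{"offset":[0,0,-0.035],"dr":[0,0,0]},{"offset":[-0.03,0.035,-0.037],"dr":[0,0,-6]},{"offset":[-0.516,0.600,-0.037],"dr":[0,0,-82.2]},{"offset":[-0.516,0.600,-0.037],"dr":[0,0,-82.2]},{"offset":[-0.516,0.600,-0.037],"dr":[0,0,-82.2]},{"offset":[-0.516,0.600,-0.037],"dr":[0,0,-82.2]},{"offset":[-0.516,0.600,-0.037],"dr":[0,0,-82.2]},{"offset":[-0.516,0.600,-0.037],"dr":[0,0,-82.2]},{"offset":[-0.516,0.600,-0.037],"dr":[0,0,-82.2]},{"offset":[-0.516,0.600,-0.037],"dr":[0,0,-82.2]},{"offset":[-0.516,0.600,-0.037],"dr":[0,0,-82.2]},{"offset":[-0.516,0.600,-0.037],"dr":[0,0,-82.2]}]' 0.06 20
python3 -c "
from h import *
goal([.486,.175,.26],Rrack);print(read_state()['q'])"
```

```text
clock: 1.9
tcp_pos: [0.3826, -0.1393, 0.26]
tool_rot: [0.769, -0.639, 0.001, -0.0]
ft_force: [1.3, -0.5, -0.9]
gripper_width: 0.0597
offset [-0.2899 -0.1594  0.0002] dr [-0.0866 -0.0222 -4.2059] tcp [ 0.3826 -0.1393  0.26  ]
[ 0.0542 -0.0296 -0.4156  0.0001 -1.1832  0.1306]
```

```bash

python3 -m jog '[{"offset":[-0.290,-0.159,0],"dr":[0,0,-4.2]},{"offset":[-0.290,-0.159,0],"dr":[0,0,-4.2]},{"offset":[-0.290,-0.159,0],"dr":[0,0,-4.2]},{"offset":[-0.290,-0.159,0],"dr":[0,0,-4.2]},{"offset":[-0.290,-0.159,0],"dr":[0,0,-4.2]},{"offset":[-0.290,-0.159,0],"dr":[0,0,-4.2]},{"offset":[-0.290,-0.159,0],"dr":[0,0,-4.2]},{"offset":[-0.290,-0.159,0],"dr":[0,0,-4.2]},{"offset":[-0.290,-0.159,0],"dr":[0,0,-4.2]},{"offset":[-0.290,-0.159,0],"dr":[0,0,-4.2]},{"offset":[-0.290,-0.159,0],"dr":[0,0,-4.2]},{"offset":[-0.290,-0.159,0],"dr":[0,0,-4.2]}]'
python3 - <<'E'
from h import *
p=shot('wrist'); save(p,'w1.png'); P=cloud(p)
hsv=cv2.cvtColor(p['color'],cv2.COLOR_RGB2HSV).astype(int)
m=(abs(hsv[...,0]-28)<7)&(hsv[...,1]>130)&(np.linalg.norm(P[...,:2]-[.486,.175],axis=2)<.05)&(P[...,2]>.1)
q=P[m]; print(len(q)); t=q[q[:,2]>.156]; print('top',len(t),t.mean(0),(t.min(0)+t.max(0))/2,np.ptp(t,axis=0)) if len(t) else 0
for k in mark_of(p,'probe_grip')[:3]: print(k['at'],k['conf'],ray(p,k['at'],dep(p,k['at'])))
goal([.486,.175,.112],Rrack);print(read_state()['q'])
E
```

```text
clock: 2.9
tcp_pos: [0.4871, 0.1715, 0.2596]
tool_rot: [0.79, -0.613, -0.0, 0.0]
ft_force: [0.6, -0.2, 0.1]
gripper_width: 0.0602
1439
top 1162 [0.4837 0.1569 0.2873] [0.4893 0.1602 0.2655] [0.0778 0.0579 0.2188]
[390.6, 224.8] 0.8 [[0.3704 0.1612 0.1314]]
[179.3, 176.6] 0.64 [[0.5839 0.1629 0.143 ]]
[278.3, 216.7] 0.58 [[0.4858 0.1731 0.1595]]
offset [-0.0039  0.0003  0.1479] dr [-0.0279  0.0111 -0.4381] tcp [0.4872 0.1713 0.2599]
[ 0.6527  0.1726 -0.193   0.     -1.2048 -0.402 ]
```

View pics/w1.png

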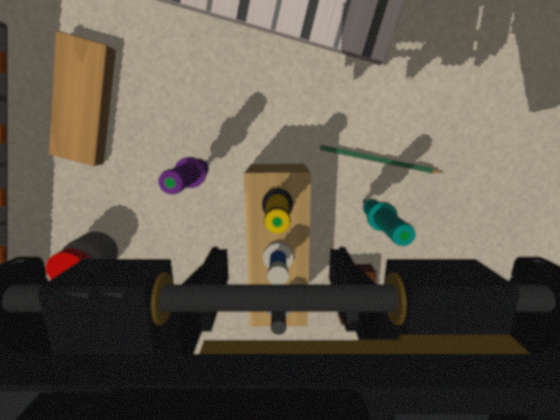

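Seen from above, the yellow probe's top is at about (278,221), between the open fingers. The marker sits behind it and the purple and teal look-alikes are clear to the sides. I'll descend and grip.

```bash

python3 -m jog '[{"offset":[-0.0035,0.001,0.03],"dr":[0,0,-0.4]},{"offset":[-0.0035,0.001,0.06],"dr":[0,0,-0.4]},{"offset":[-0.0035,0.001,0.085],"dr":[0,0,-0.4]},{"offset":[-0.0035,0.001,0.105],"dr":[0,0,-0.4]},{"offset":[-0.0035,0.001,0.12],"dr":[0,0,-0.4]},{"offset":[-0.0035,0.001,0.135],"dr":[0,0,-0.4]},{"offset":[-0.0035,0.001,0.144],"dr":[0,0,-0.4]},{"offset":[-0.0035,0.001,0.148],"dr":[0,0,-0.4]},{"offset":[-0.0035,0.001,0.148],"dr":[0,0,-0.4]},{"offset":[-0.0035,0.001,0.148],"dr":[0,0,-0.4]}]'
python3 -m jog '[{"offset":[0,0,0],"dr":[0,0,0]},{"offset":[0,0,0],"dr":[0,0,0]},{"offset":[0,0,0],"dr":[0,0,0]},{"offset":[0,0,0],"dr":[0,0,0]},{"offset":[0,0,0],"dr":[0,0,0]},{"offset":[0,0,0],"dr":[0,0,0]},{"offset":[0,0,0],"dr":[0,0,0]},{"offset":[0,0,0],"dr":[0,0,0]}]' 0 30
```

```text
clock: 3.83
tcp_pos: [0.4861, 0.1755, 0.1122]
tool_rot: [0.792, -0.61, 0.0, -0.001]
ft_force: [-0.6, -0.1, 0.2]
gripper_width: 0.0596
clock: 4.5
tcp_pos: [0.4861, 0.1759, 0.1117]
tool_rot: [0.793, -0.61, 0.0, -0.001]
ft_force: [1.2, -0.1, 0.0]
gripper_width: 0.0236
```

```bash

python3 -m jog '[{"offset":[0,0,-0.01],"dr":[0,0,0]},{"offset":[0,0,-0.025],"dr":[0,0,0]},{"offset":[0,0,-0.045],"dr":[0,0,0]},{"offset":[0,0,-0.07],"dr":[0,0,0]},{"offset":[0,0,-0.095],"dr":[0,0,0]},{"offset":[0,0,-0.12],"dr":[0,0,0]},{"offset":[0,0,-0.145],"dr":[0,0,0]},{"offset":[0,0,-0.17],"dr":[0,0,0]},{"offset":[0,0,-0.19],"dr":[0,0,0]},{"offset":[0,0,-0.19],"dr":[0,0,0]}]'
python3 - <<'E'
from h import *
T=tool(); P=None
p=shot('side'); P=cloud(p); save(p,'s2.png')
hsv=cv2.cvtColor(p['color'],cv2.COLOR_RGB2HSV).astype(int)
d=np.linalg.norm(P[...,:2]-T[:2,3],axis=2)
m=(d<.04)&(P[...,2]>.16)&(P[...,2]<T[2,3]-.005)
q=P[m]; print(len(q),q.min(0),q.max(0))
for a,b in((.175,.2),(.2,.225),(.225,.25),(.25,.275),(.275,.295)):
    k=q[(q[:,2]>a)&(q[:,2]<b)]; print(a,len(k),k.mean(0) if len(k) else '')
n=np.array([-.475,.075,.877]); n/=np.linalg.norm(n); blue=np.array([.498,-.2595,.106]); red=np.array([.5475,-.2645,.133])
print('dist',np.linalg.norm(red-blue),(red-blue)@n,(blue-[.5253,-.2617,.1195])@n)
print(T[:3,3])
E
```

```text
clock: 5.33
tcp_pos: [0.487, 0.176, 0.3065]
tool_rot: [0.793, -0.61, 0.002, -0.004]
ft_force: [0.7, 0.8, -0.6]
gripper_width: 0.0235
467 [0.4691 0.1601 0.2126] [0.5062 0.1957 0.3015]
0.175 0 
0.2 18 [0.4864 0.1786 0.2187]
0.225 45 [0.4842 0.1799 0.238 ]
0.25 170 [0.4815 0.1822 0.2623]
0.275 192 [0.4813 0.1831 0.2888]
dist 0.0566060950781804 -0.00020846050047736758 0.0012927550461259347
[0.487  0.176  0.3065]
```

View pics/s2.png

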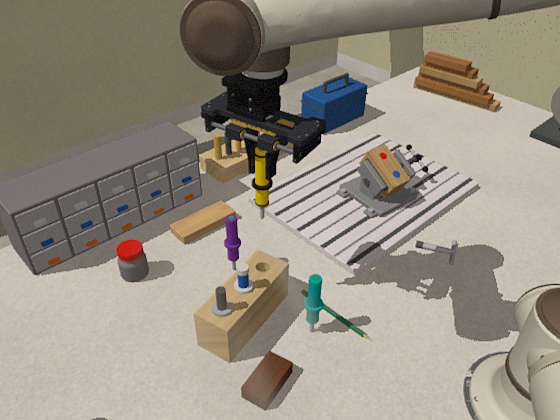

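The side view shows the probe held upright (tip at about 262,215), with its hole in the rack empty and nothing else disturbed. Next is a hover square above the blue spot.

```bash
cat >> h.py <<'E'
n=np.array([-.475,.075,.877]); n/=np.linalg.norm(n); blue=np.array([.498,-.2595,.106]); red=np.array([.5475,-.2645,.133])
u=red-blue; u/=np.linalg.norm(u); Rb=Rz(-n,-u)
E
python3 -c "
from h import *
goal(blue+.166*n,Rb)"
```

```text
offset [0.3918 0.173  0.0508] dr [27.938   6.7866 20.5165] tcp [0.4858 0.1758 0.3036]
```

```bash

python3 -m jog '[{"offset":[0.02,0.009,0],"dr":[1,0.3,1]},{"offset":[0.055,0.024,0.003],"dr":[4,1,3]},{"offset":[0.09,0.04,0.006],"dr":[7,1.7,5]},{"offset":[0.125,0.055,0.01],"dr":[9.5,2.3,7]},{"offset":[0.16,0.07,0.014],"dr":[12,3,9]},{"offset":[0.195,0.086,0.02],"dr":[14.5,3.5,10.5]},{"offset":[0.23,0.101,0.026],"dr":[17,4,12.5]},{"offset":[0.265,0.117,0.032],"dr":[19.5,4.7,14.5]},{"offset":[0.3,0.132,0.038],"dr":[22,5.3,16]},{"offset":[0.335,0.148,0.043],"dr":[24,5.8,17.6]},{"offset":[0.365,0.161,0.047],"dr":[26,6.3,19]},{"offset":[0.392,0.173,0.051],"dr":[27.9,6.8,20.5]}]'
python3 -m jog '[{"offset":[0,0,0],"dr":[0,0,0]},{"offset":[0,0,0],"dr":[0,0,0]},{"offset":[0,0,0],"dr":[0,0,0]},{"offset":[0,0,0],"dr":[0,0,0]}]'
python3 - <<'E'
from h import *
goal(blue+.166*n,Rb); print(read_state()['q'])
ps=[shot(x) for x in('wrist','side','top')]
a=np.hstack([cv2.resize(p['color'],(560,420))for p in ps[:2]]); cv2.imwrite('pics/c3.png',cv2.resize(a,(800,300))[:,:,::-1])
for p,nm in zip(ps,'wst'):
    for t in('probe_tip','blue_spot','red_spot'):
        for k in mark_of(p,t)[:2]: print(nm,t,np.round(k['at'],1),round(k['conf'],2),ray(p,k['at'],dep(p,k['at'])))
    hsv=cv2.cvtColor(p['color'],cv2.COLOR_RGB2HSV).astype(int);P=cloud(p);H,S=hsv[...,0],hsv[...,1]
    for t,c,m in(('blue',blue,(abs(H-112)<12)&(S>120)),('red',red,((H<6)|(H>174))&(S>180))):
        q=P[m&(np.linalg.norm(P-c,axis=2)<.03)]; print(nm,t,len(q),q.mean(0) if len(q) else '')
    q=P[(np.linalg.norm(P-(blue+red)/2,axis=2)<.035)]; 
    if len(q)>50:
        for _ in range(5):
            c=q.mean(0); w=np.linalg.svd(q-c)[2][2]; w*=np.sign(w[2]); q=q[abs((q-c)@w)<.005]
        print('plane',w,(c-blue)@n)
E
```

```text
clock: 6.38
tcp_pos: [0.4157, -0.2488, 0.2478]
tool_rot: [-0.647, 0.722, -0.191, 0.153]
ft_force: [0.7, -0.1, -1.0]
gripper_width: 0.0234
clock: 6.72
tcp_pos: [0.4185, -0.2467, 0.2497]
tool_rot: [-0.649, 0.72, -0.192, 0.154]
ft_force: [-0.1, 0.6, -1.8]
gripper_width: 0.0237
offset [ 0.0003 -0.0015 -0.0013] dr [ 0.2933 -0.0998  0.1705] tcp [ 0.4185 -0.2467  0.2497]
[-0.2151 -0.095  -0.5816 -0.0466 -0.5888  0.1423]
w blue_spot [271.5 202.2] 0.93 [[ 0.5019 -0.2557  0.1075]]
w red_spot [226.8 199.1] 0.82 [[ 0.5453 -0.2636  0.1316]]
w blue 184 [ 0.4979 -0.2578  0.1056]
w red 187 [ 0.5468 -0.2629  0.1322]
plane [-0.4733  0.0451  0.8797] -0.0008762276126699804
s probe_tip [232.9 269.5] 0.55 [[0.5919 0.1724 0.0038]]
s probe_tip [307.6 333.1] 0.39 [[0.3616 0.1729 0.0018]]
s blue_spot [398.4 173.7] 0.83 [[ 0.4965 -0.2641  0.1077]]
s red_spot [384.  154.6] 0.56 [[ 0.5482 -0.2681  0.1358]]
s blue 34 [ 0.4994 -0.2585  0.1089]
s red 32 [ 0.5479 -0.2636  0.1349]
plane [-0.472   0.0765  0.8782] 0.0006082385256786499
t probe_tip [433.7 257.1] 0.36 [[ 0.4606 -0.3103  0.0168]]
t blue_spot [428.7 260.3] 0.73 [[ 0.4566 -0.25    0.1761]]
t blue_spot [423.6 239.5] 0.72 [[ 0.4991 -0.2619  0.1061]]
t red_spot [425.3 213.9] 0.93 [[ 0.5515 -0.2587  0.1339]]
t red_spot [421.2 217.5] 0.17 [[ 0.5444 -0.2515  0.1287]]
t blue 42 [ 0.4983 -0.2595  0.1055]
t red 49 [ 0.547  -0.2647  0.132 ]
plane [-0.4731  0.0556  0.8793] -0.0015114360098517847
```

View pics/c3.png

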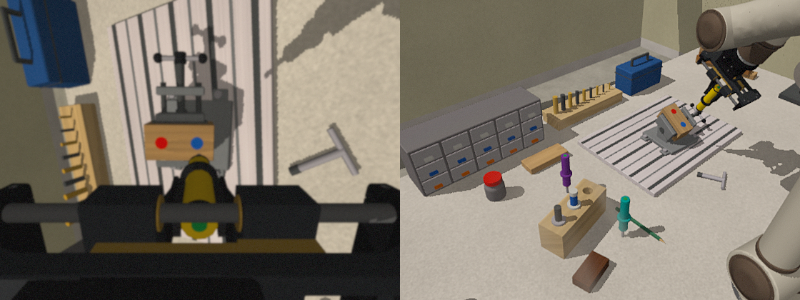

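The wrist and side views show the probe square above the face, with blue at wrist (275,202) and red at (226,200) in full-frame pixels. Before pressing I'll check the probe's lie in the hand.

```bash
python3 - <<'E'
from h import *
for nm in('side','top','wrist'):
    p=shot(nm); T=tool(); P=cloud(p); q=(P.reshape(-1,3)-T[:3,3])@T[:3,:3]
    c=T[:3,:3].T@(p['T'][:3,3]-T[:3,3]); print(nm,'cam in tool dir',c/np.linalg.norm(c))
    q=q[(np.hypot(q[:,0],q[:,1])<.03)&(q[:,2]>-.0)&(q[:,2]<.12)]
    for a in np.arange(0,.12,.01):
        k=q[(q[:,2]>=a)&(q[:,2]<a+.01)]
        if len(k)>2: print(round(a,3),len(k),k.mean(0),k.min(0)[:2],k.max(0)[:2])
    print('max z',q[:,2].max())
goal([.4185+.06*-n[0],0,0],Rb)
E
```

```text
side cam in tool dir [-0.7129  0.2082 -0.6697]
0.0 42 [-0.0094 -0.0011  0.0049] [-0.0145 -0.0221] [-0.0024  0.0097]
0.01 103 [-0.0097 -0.0005  0.0149] [-0.0215 -0.02  ] [0.0086 0.0153]
0.02 14 [-0.0119  0.0009  0.0264] [-0.0169 -0.0059] [-0.0056  0.0113]
0.03 38 [-0.009  -0.0001  0.035 ] [-0.0144 -0.0127] [0.0044 0.0093]
0.04 38 [-0.009  -0.0004  0.0452] [-0.0135 -0.0137] [-0.0002  0.0095]
0.05 36 [-0.0092 -0.0006  0.0549] [-0.0146 -0.0148] [0.0022 0.0095]
0.07 13 [-0.0035 -0.002   0.0752] [-0.0047 -0.0056] [-0.0021  0.001 ]
0.08 11 [-0.0039 -0.0019  0.0852] [-0.007  -0.0055] [-0.0028  0.0011]
max z 0.09244235787952415
top cam in tool dir [-0.2886 -0.4762 -0.8307]
0.0 18 [-0.0094 -0.0037  0.0053] [-0.0119 -0.01  ] [-0.0065  0.0043]
0.01 94 [-0.0094 -0.0036  0.0164] [-0.0184 -0.0182] [0.0019 0.0163]
0.02 15 [-0.009  -0.0096  0.0218] [-0.017  -0.0169] [0.0023 0.0037]
0.03 21 [-0.0058 -0.0073  0.0367] [-0.0118 -0.0127] [0.0028 0.0011]
0.04 36 [-0.0044 -0.0069  0.0451] [-0.0112 -0.0117] [0.007  0.0057]
0.05 37 [-0.0032 -0.0069  0.0553] [-0.0116 -0.0122] [0.0099 0.0088]
0.06 6 [-0.0081 -0
[... 202 characters left out ...]
-0.0026  0.0918] [-0.0028 -0.0033] [ 0.0012 -0.0006]
max z 0.09200560680936698
wrist cam in tool dir [ 0.4305  0.0066 -0.9026]
0.0 237 [0.0075 0.0013 0.0047] [-0.0001 -0.0147] [0.01   0.0199]
0.01 802 [0.009  0.0015 0.0158] [-0.0066 -0.0157] [0.0163 0.0185]
0.02 40 [0.013  0.0013 0.0211] [ 0.006  -0.0145] [0.0161 0.0176]
0.04 79 [0.0085 0.0016 0.0462] [ 0.0051 -0.0077] [0.01   0.0108]
0.05 131 [0.0077 0.0013 0.0554] [ 0.0004 -0.0105] [0.0106 0.0128]
0.06 15 [0.0077 0.0025 0.0605] [ 0.0023 -0.0098] [0.01   0.0122]
0.09 6 [0.0015 0.0016 0.0924] [ 0.0011 -0.0006] [0.0018 0.0039]
max z 0.09362940727291394
offset [-0.256   0.1163  0.2141] dr [ 0.1858 -0.1629  0.097 ] tcp [ 0.4188 -0.2477  0.2505]
```

```bash
cat > f.py <<'E'
from h import *
f=[];t=[]
for _ in range(4):
    s=read_state(); f.append(s['ft_force']@n); t.append(s['tcp_pos']); get_image('top')
t=np.mean(t,0); print('Fn',np.round(f,2),np.mean(f)); 
for nm,s in(('blue',blue),('red',red)): print(nm,'d',(t-s)@n,'up',(t-s)@u,'across',(t-s)@np.cross(n,u))
print('ang',np.degrees(np.arccos(-tool()[:3,2]@n)),read_state()['gripper_width'],read_state()['clock'])
E
python3 f.py
python3 -m jog '[{"offset":[0,-0.001,0.01],"dr":[0,0,0]},{"offset":[0,-0.0015,0.022],"dr":[0,0,0]},{"offset":[0,-0.0015,0.034],"dr":[0,0,0]},{"offset":[0,-0.0015,0.045],"dr":[0,0,0]},{"offset":[0,-0.0015,0.053],"dr":[0,0,0]},{"offset":[0,-0.0015,0.058],"dr":[0,0,0]},{"offset":[0,-0.0015,0.06],"dr":[0,0,0]},{"offset":[0,-0.0015,0.06],"dr":[0,0,0]},{"offset":[0,-0.0015,0.06],"dr":[0,0,0]}]'; python3 f.py
```

```text
Fn [-1.74 -2.64 -1.12 -1.79] -1.8210936050211832
blue d 0.16516686713478143 up -0.0014216438848442586 across -0.000663963124952035
red d 0.16537532763525878 up -0.05802773896302467 across -0.0006639631249520331
ang 0.24772033010892403 0.02357790582192374 7.6667
clock: 8.42
tcp_pos: [0.4486, -0.2525, 0.1988]
tool_rot: [-0.648, 0.721, -0.193, 0.154]
ft_force: [-0.5, 0.6, -2.1]
gripper_width: 0.0234
Fn [-1.52 -2.67 -1.95 -2.19] -2.0835726253617715
blue d 0.10555044086244858 up 0.0005404617915877042 across -0.0008488870951431289
red d 0.10575890136292596 up -0.0560656332865927 across -0.0008488870951431284
ang 0.20382896605545364 0.02359237033908098 8.6167
```

Free-air baseline is about -2 N. I'll step in 4 mm at a time.

```bash

for i in 1 2 3; do
python3 -m jog '[{"offset":[0,0,0.001],"dr":[0,0,0]},{"offset":[0,0,0.002],"dr":[0,0,0]},{"offset":[0,0,0.003],"dr":[0,0,0]},{"offset":[0,0,0.004],"dr":[0,0,0]},{"offset":[0,0,0.004],"dr":[0,0,0]}]' >/dev/null; python3 f.py | grep -v red; done
```

```text
Fn [-2.05 -1.08 -2.61 -2.32] -2.012764359785146
blue d 0.1010346896171753 up 6.215092217284932e-05 across -0.000778884738686621
ang 0.2451411648053157 0.02339628721007165 9.2333
Fn [-2.1  -1.55 -0.84 -1.67] -1.5392239816333415
blue d 0.09704341022226856 up 6.038771193211658e-05 across -0.0007899763365162399
ang 0.24731500643928545 0.02370422983273763 9.85
Fn [0.07 1.36 0.42 0.64] 0.6226234330944969
blue d 0.09320453200922672 up 0.0003145034525932078 across -0.0008514675453461689
ang 0.2365964940876733 0.0236828434948874 10.4667
```

```bash

python3 -m jog '[{"offset":[0,0,0.001],"dr":[0,0,0]},{"offset":[0,0,0.002],"dr":[0,0,0]},{"offset":[0,0,0.003],"dr":[0,0,0]},{"offset":[0,0,0.003],"dr":[0,0,0]},{"offset":[0,0,0.003],"dr":[0,0,0]}]' >/dev/null; python3 f.py | grep -v red
python3 - <<'E'
from h import *
ims=[]
for nm in('side','wrist'):
    p=shot(nm); K=p['mtx']; c=np.linalg.inv(p['T'])@np.r_[blue+.01*n,1]; x,y=K[0,0]*c[0]/-c[2]+K[0,2],-K[1,1]*c[1]/-c[2]+K[1,2]
    print(nm,x,y); x,y=int(x),int(y); k=p['color'][max(0,y-40):y+40,max(x-50,0):x+50]; ims.append(cv2.resize(k,(400,320),interpolation=cv2.INTER_CUBIC))
cv2.imwrite('pics/b4.png',np.hstack(ims)[:,:,::-1])
E
```

```text
Fn [2.03 1.07 1.89 0.83] 1.4546017332572339
blue d 0.09020050577551708 up 0.00029100379954172625 across -0.0008502557529382936
ang 0.23459261692603883 0.023665283767933965 11.0833
side 398.5888304767303 172.62074644392032
wrist 277.0840912994805 222.71747353471883
```

View pics/b4.png

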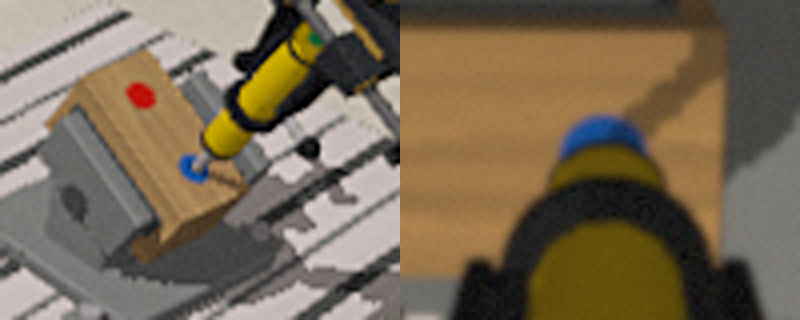

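The close-up shows the tip on the blue spot (crop 198,167) with no orange band visible. The force of about 3.5 N gives roughly 6.5 mm of travel. I'll hold for 2.5 s, then retreat and move over red.

```bash

Z='[{"offset":[0,0,0],"dr":[0,0,0]},{"offset":[0,0,0],"dr":[0,0,0]}]'
python3 -m jog '[{"offset":[0,0,0],"dr":[0,0,0]},{"offset":[0,0,0],"dr":[0,0,0]},{"offset":[0,0,0],"dr":[0,0,0]},{"offset":[0,0,0],"dr":[0,0,0]},{"offset":[0,0,0],"dr":[0,0,0]},{"offset":[0,0,0],"dr":[0,0,0]},{"offset":[0,0,0],"dr":[0,0,0]},{"offset":[0,0,0],"dr":[0,0,0]},{"offset":[0,0,0],"dr":[0,0,0]},{"offset":[0,0,0],"dr":[0,0,0]},{"offset":[0,0,0],"dr":[0,0,0]},{"offset":[0,0,0],"dr":[0,0,0]}]' >/dev/null
python3 f.py
python3 -m jog '[{"offset":[0,0,0],"dr":[0,0,0]},{"offset":[0,0,0],"dr":[0,0,0]},{"offset":[0,0,0],"dr":[0,0,0]},{"offset":[0,0,0],"dr":[0,0,0]},{"offset":[0,0,0],"dr":[0,0,0]},{"offset":[0,0,0],"dr":[0,0,0]},{"offset":[0,0,0],"dr":[0,0,0]},{"offset":[0,0,0],"dr":[0,0,0]},{"offset":[0,0,0],"dr":[0,0,0]},{"offset":[0,0,0],"dr":[0,0,0]},{"offset":[0,0,0],"dr":[0,0,0]},{"offset":[0,0,0],"dr":[0,0,0]}]' >/dev/null
python3 f.py
python3 -m jog '[{"offset":[0,0,-0.005],"dr":[0,0,0]},{"offset":[0,0,-0.014],"dr":[0,0,0]},{"offset":[0,0,-0.024],"dr":[0,0,0]},{"offset":[0,-0.008,-0.027],"dr":[0,0,0]},{"offset":[0,-0.02,-0.027],"dr":[0,0,0]},{"offset":[0,-0.035,-0.027],"dr":[0,0,0]},{"offset":[0,-0.047,-0.027],"dr":[0,0,0]},{"offset":[0,-0.056,-0.027],"dr":[0,0,0]},{"offset":[0,-0.056,-0.025],"dr":[0,0,0]},{"offset":[0,-0.056,-0.02],"dr":[0,0,0]},{"offset":[0,-0.056,-0.017],"dr":[0,0,0]},{"offset":[0,-0.056,-0.017],"dr":[0,0,0]}]'; python3 f.py
```

```text
Fn [1.59 2.23 1.45 2.16] 1.8559637722363505
blue d 0.09019074624081545 up 0.0002569988358090703 across -0.0008264947289697469
red d 0.09039920674129281 up -0.05634909624237134 across -0.0008264947289697473
ang 0.23842719013848654 0.023668065386742217 12.3833
Fn [1.81 1.08 1.87 1.76] 1.631165734704489
blue d 0.09016958499250922 up 0.00018610893733817844 across -0.0008268040274857351
red d 0.0903780454929866 up -0.05641998614084223 across -0.0008268040274857337
ang 0.24123417611780118 0.023340084125025168 13.5833
clock: 14.58
tcp_pos: [0.4953, -0.2568, 0.2251]
tool_rot: [-0.648, 0.721, -0.191, 0.153]
ft_force: [0.1, 0.7, -2.1]
gripper_width: 0.0236
Fn [-1.87 -1.75 -1.93 -2.01] -1.890654505101662
blue d 0.10637121137513927 up 0.05486361735276808 across -0.0005873322286248989
red d 0.10657967187561664 up -0.0017424777254123234 across -0.0005873322286248987
ang 0.2641378252784167 0.02366508126964559 14.7833
```

```bash

python3 -m jog '[{"offset":[0,-0.0015,0.002],"dr":[0,0,0]},{"offset":[0,-0.0015,0.004],"dr":[0,0,0]},{"offset":[0,-0.0015,0.006],"dr":[0,0,0]},{"offset":[0,-0.0015,0.008],"dr":[0,0,0]},{"offset":[0,-0.0015,0.01],"dr":[0,0,0]},{"offset":[0,-0.0015,0.0115],"dr":[0,0,0]},{"offset":[0,-0.0015,0.0125],"dr":[0,0,0]},{"offset":[0,-0.0015,0.0125],"dr":[0,0,0]}]' >/dev/null; python3 f.py
python3 -m jog '[{"offset":[0,0,0.001],"dr":[0,0,0]},{"offset":[0,0,0.002],"dr":[0,0,0]},{"offset":[0,0,0.003],"dr":[0,0,0]},{"offset":[0,0,0.0035],"dr":[0,0,0]},{"offset":[0,0,0.0035],"dr":[0,0,0]}]' >/dev/null; python3 f.py
python3 - <<'E'
from h import *
ims=[]
for nm in('side','wrist'):
    p=shot(nm); K=p['mtx']; c=np.linalg.inv(p['T'])@np.r_[red+.01*n,1]; x,y=int(K[0,0]*c[0]/-c[2]+K[0,2]),int(-K[1,1]*c[1]/-c[2]+K[1,2])
    k=p['color'][max(0,y-40):y+40,max(x-50,0):x+50]; ims.append(cv2.resize(k,(400,320),interpolation=cv2.INTER_CUBIC))
cv2.imwrite('pics/r5.png',np.hstack(ims)[:,:,::-1])
E
```

```text
Fn [-0.44  0.15  0.52 -0.23] 0.0005447740585733593
blue d 0.09448850157286252 up 0.057565004086758645 across -0.0007116159940237399
red d 0.09469696207333989 up 0.0009589090085782479 across -0.0007116159940237395
ang 0.25106335557099263 0.023648864396575046 15.65
Fn [0.99 2.55 1.14 0.69] 1.3412565489403518
blue d 0.09098147234097356 up 0.05758922037773197 across -0.0007308003076438766
red d 0.09118993284145092 up 0.0009831252995515642 across -0.0007308003076438763
ang 0.24898393434544833 0.02356131312761665 16.2667
```

View pics/r5.png

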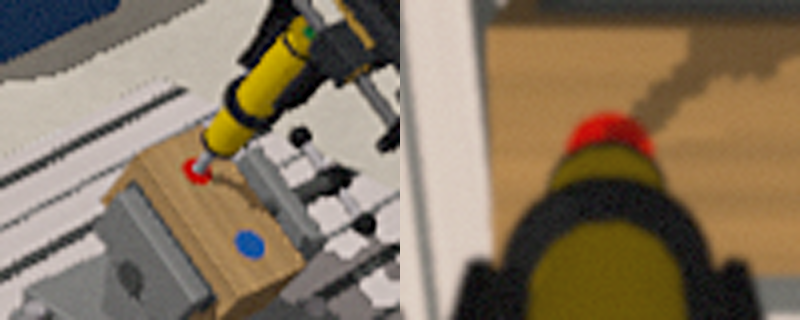

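The tip is on the red spot (crop 200,168) and no orange band shows. The force is about 3.3 N, or roughly 6 mm. I'll add 0.7 mm, hold, check and hand in.

```bash

python3 -m jog '[{"offset":[0,0,0.0007],"dr":[0,0,0]},{"offset":[0,0,0.0007],"dr":[0,0,0]},{"offset":[0,0,0.0007],"dr":[0,0,0]},{"offset":[0,0,0.0007],"dr":[0,0,0]},{"offset":[0,0,0.0007],"dr":[0,0,0]},{"offset":[0,0,0.0007],"dr":[0,0,0]},{"offset":[0,0,0.0007],"dr":[0,0,0]},{"offset":[0,0,0.0007],"dr":[0,0,0]},{"offset":[0,0,0.0007],"dr":[0,0,0]},{"offset":[0,0,0.0007],"dr":[0,0,0]},{"offset":[0,0,0.0007],"dr":[0,0,0]},{"offset":[0,0,0.0007],"dr":[0,0,0]}]' >/dev/null; python3 f.py
python3 -m jog '[{"offset":[0,0,0],"dr":[0,0,0]},{"offset":[0,0,0],"dr":[0,0,0]},{"offset":[0,0,0],"dr":[0,0,0]},{"offset":[0,0,0],"dr":[0,0,0]},{"offset":[0,0,0],"dr":[0,0,0]},{"offset":[0,0,0],"dr":[0,0,0]},{"offset":[0,0,0],"dr":[0,0,0]},{"offset":[0,0,0],"dr":[0,0,0]},{"offset":[0,0,0],"dr":[0,0,0]},{"offset":[0,0,0],"dr":[0,0,0]},{"offset":[0,0,0],"dr":[0,0,0]},{"offset":[0,0,0],"dr":[0,0,0]}]' >/dev/null; python3 f.py
python3 -c "
from rig import *
print(close_job())"
```

```text
Fn [0.89 2.07 1.01 1.18] 1.2877791857604208
blue d 0.09028318900671335 up 0.057643986497927145 across -0.0007100825029573217
red d 0.09049164950719071 up 0.0010378914197467426 across -0.0007100825029573215
ang 0.24632513812694948 0.023586736261038375 17.5667
Fn [1.91 2.3  1.5  1.08] 1.697476404785157
blue d 0.0902732266010321 up 0.05763945427619418 across -0.0007244501330493183
red d 0.09048168710150946 up 0.0010333591980137755 across -0.0007244501330493174
ang 0.2451203057864234 0.02329747454130011 18.7667
the job is handed in; nothing more can be done
None
```

The yellow probe took both readings, first on the blue spot and then on the red. I handed the job in at 18.8 s with the probe still gripped and pressed on red. No verdict was reported.

| | Blue spot | Red spot (final) |
|---|---|---|
| Push above free-air baseline | about 3.6 N | about 3.5 N |
| Plunger travel | about 6.5 mm | about 6.5 mm |
| Held at full press | about 2.9 s | about 2.4 s before hand-in |
| Tip from spot centre | about 1 mm | about 1.3 mm |
| Off the square I measured | 0.24° | 0.25° |

- **Plunger travel:** it is worked out from the force and the depth, not read directly. The close-up pictures at each spot showed no orange band.
- **Force readings:** they varied by about ±0.7 N, and the baseline was about -1.9 N with the tool tilted.
- **Tip offsets:** they come from the tool position and an assumed straight grip. In the blue close-up the tip looked 2–3 mm from the centre, still inside the 10 mm limit.
- **Face normal:** the top and side cameras put the face at 0.50 rad. The normal varied by about 2° between views, against the 0.17 rad (about 10°) allowed.
- **Other tools and loose things:** the picture taken after the lift showed nothing displaced. I did not check them again at the end.

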